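Check a cup block's bore on the bench depth gauge

TASK

Slide the wooden cup block along the bed of the bench depth gauge until it is fully home against the stop, then lower the gauge's probe by its wing handle into the bore until the sprung foot bears lightly on the bottom (never pressing it hard), and turn the wing clockwise as far as it goes to lock the probe there. Let go, so that the locked foot stays lightly in touch with the bottom, and leave everything else on the bench where it is.

Things in the scene. Friction and masses are not known exactly. Their poses are not given: they have to be found in the camera images.
- gauge: Bench depth gauge, fixed: steel bed 370 x 90 mm, 12 mm thick, green column at its far end, green head reaching back from it over the bed. Origin: on the bench, straight below the probe's vertical axis; x runs along the bed towards stop and column, z up. Bed: x -260 to +110 mm. Column: x 46 to 86 mm. Only the probe's rod and wing stand higher than 110 mm.
- head (a point): Middle of the head's top, on the probe's axis, 110 mm above the bench. The head spans gauge x -26 to +46 mm, y -24 to +24 mm, and its underside is 84 mm above the bench.
- rails (a point): Middle of the channel between the two guide rails, on the bed's top (12 mm above the bench), at gauge x -110. The rails are 12 mm high (tops 24 mm above the bench), 63 mm apart, along gauge x -260 to +40 mm.
- stop (a point): Centre of the steel stop plate's face, at gauge x +40, y 0, 30 mm above the bench; the block's front face butts against it.
- slide (a joint): Travel of the probe down from its top position, m: 0 at the top (foot's underside 70 mm above the bench), at most 0.058. A weak spring carries the unlocked probe back up: net 2 N upward at the top, 2.6 N at the lowest. It stays down unheld only when locked.
- wing (a joint): Turn of the wing handle (the rod turns with it) clockwise seen from above, rad: 0 to 0.1 at the start, unlocked; 1.4 (a stop) fully locked. It gets stiffer beyond 0.4 (0.3 Nm at most), where a brake shoe in the head grips the rod; let go, it may spring back by 0.1. Locked, it holds the probe against 15 N.
- wing_grip (a point): Grip point on the probe's axis in the dark steel wing, a bar 46 mm long, 14 thick and 30 high; the point is 18 mm above the bar's underside. x runs along the bar (along the gauge's x when the wing is at 0), z up. It is 198 mm above the bench with the probe at the top, and goes down and turns with the probe.
- foot: The probe's foot, a steel disc 12 mm across and 4 mm thick below the rod, origin at the centre of its underside, z up. It is sprung: it gives upward by up to 6 mm at 2 N per mm (so 12 N at the end of its give), then it is solid. The rod above it is within 9 mm of the axis.
- block: Cup block on the gauge's bed, dark wood 130 x 60 x 50 mm, about 0.35 kg, loose between the rails (1.5 mm play a side), 50 to 110 mm short of the stop. Origin: centre of its underside, 12 mm above the bench; x along it towards the stop, z up.
- block_front (a point): Centre of the block's front face (towards the stop), 18 mm above its underside.
- block_rear (a point): Centre of the block's rear face, 25 mm above its underside: push here towards +x of the block.
- block_bore (a point): Centre of the mouth of the block's round bore, in its top face, 40 mm behind its front face: right below the probe when the block is home. The bore is 37 mm wide; its flat bottom lies 10 to 30 mm above the block's underside (20 to 40 mm below the mouth), different from piece to piece.
- spare: Another cup block of the same kind, set aside on the bench, not on the gauge. Origin: centre of the underside. Leave alone.
- gum_pot: Amber glass jar with a black lid, 52 mm across, 70 mm high, standing close beside the gauge on its -y side. Origin: centre of the underside. Leave alone.
- ring_plate: Flat wooden sizing plate with three holes, 120 x 50 x 8 mm, lying close beside the gauge on its +y side. Origin: centre of the underside. Leave alone.
- driver: Screwdriver lying beside the gauge's bed on its -y side. Leave alone.
- mug: White mug, 80 mm across, 90 mm high. Origin: centre of the underside. Leave alone.
- crescent: Round steel trimming blade with a wooden grip, 110 mm across, lying flat. Leave alone.
- mallet: Hammer lying on the bench. Leave alone.
Not all that is in view belongs to the job. What is shaped like the block but pink is not meant.

How it is judged:
By the outcome, as a careful person would: the job done as asked, in the order asked, and still so for the second after the job is handed in, with the robot touching nothing.
It also fails if it takes over 64 s, if anything falls off the work surface, if the arm or the gripper's body presses on something with over 40 N, if the wrist force passes 120 N, or if a joint passes its speed limit or range.

ROBOT

A 6-joint arm with a two-finger parallel gripper is mounted at the origin on the work surface. World frame = base frame: x ahead of the robot, y to its left, z up, the work surface at z = 0. Lengths are in mm, angles in rad, forces in N, time in s.
With the tool pointing down it reaches from about 275 to 750 mm from the base axis. Payload 10.2 kg.
Tool frame: the origin (TCP) lies midway between the tips of the shut fingers; the grasp point (between the pads) lies env.grip_depth behind it (env.grip_depth is the distance from the TCP to the grasp point, in mm); z points along the fingers, y is the line along which they close (so a half turn about z gives the same grasp; the last joint's range is limited). The gripper opens to 85 mm and grips with 20 to 120 N. Pads are 22 mm wide; open, the fingers measure 114 mm over their backs; the gripper's body (76 mm by 85 mm) begins 54 mm behind the grasp point. The pads swing forward as they close: fully open they stand 13 mm farther back than shut.
Start: joints at [-1.436, 0.313, 1.498, -0, 1.331, -0.223], TCP at [183.85, -491.762, 231.294] pointing down, gripper open.
Joint ranges: [-2.94, 2.94], [-0.97, 2.17], [0.19, 2.56], [-1.23, 4.37], [0.02, 3.11], [-2.88, 2.88]. Speed limits (rad/s): [2.39, 2.39, 3.01, 3.14, 3.14, 3.14].

INTERFACE

Orientations are given as a 3x3 rotation matrix whose columns are the frame's x, y, z axes.
In Python, from rig import telemetry, cams, workorder, look_for, regions_of, place_of, env gives the robot as it stands.
- The arm moves only by the tool play_rows, never from a script. Its argument "moves" is a list of rows, each a list of 7 numbers: the closure, from 0 (fully open) to 1 (shut), then the shift along the tool's x, y, z in m, then the turn, a rotation vector about the tool's x, y, z in degrees. A call has 1 to 10 rows; each row shifts and turns the commanded pose from where the row before left it, along the tool's axes as they then stand; what a row does not reach is not made up. A row lasts 1/12 s, in which the tool goes at most 41.7 mm and 7.16 degrees, less where a joint would pass 70% of its speed; a pose out of reach is approached as far as the arm can. A call is refused whole if a number of a shift passes 0.0417 or a number of a turn 7.16, either way. A call with a gripper value outside its range is refused whole. The fingers move at their own pace and stop on an object; "newtons" is the grip in N (left out, the last holds). Time passes only in rows, so rows that do not move let the fingers close. It gives the time, the measured TCP pose, the force, the opening and the grip force at its end, in the units of the state.
- telemetry.observe(): the state, without advancing time (a new reading comes with each control period).
- cams.camera(name): name is "scene" or "top" or "wrist"; returns the picture (480x640x3 uint8, red, green, blue); there is no depth.
- cams.camera_model(name): a dict with "fx", "fy", "cx", "cy" (pixels), "k1" (the pictures are not rectified: a ray, as slopes to the right and down, at radius r is drawn at 1 + k1 r^2 times it, then the intrinsics apply), "world_to_cam" (4x4, takes a point from world to camera coordinates). Camera axes: x right, y up, looking along -z (the intrinsics and any distortion apply to the point x, -y, -z); pixel columns grow to the right and rows downward; lengths in mm; the calibration is good to about 2 mm. A picture is of the moment at which its call begins: read the wrist's pose just before it. camera_model takes no time and is no camera call; for the wrist camera it gives the pose at the moment of the call.
- workorder.hand_in(): hands the job in; it is judged then, once.
Trained networks look in the newest picture that a camera, given by its name, has taken for a name from the list of things; names that differ only in an ending like _2 or _b are one class to them, and where a whole thing is asked for, a point or a joint stands for the part that bears it (a point fixed in the world has none). Each returns a list of dicts, best first, with "p" (0 to 1); they miss things now and then, are a little off and sometimes report something else, mostly with a low value. They report only what shows in the picture. A call takes as long as a camera call. They do not tell look-alikes from the thing itself.
- look_for(camera, thing): "position" ([x, y, z] in mm, in the coordinates of the camera as it stood for that picture, good to about 4 mm: the middle of the surface that is visible of it).
- regions_of(camera, thing): "region" (480x640 bool, what is visible of it).
- place_of(camera, thing): "position" ([x, y, z] in mm, in the coordinates of the camera as it stood for that picture, good to about 4 mm: a listed point, or the origin of a listed thing).
The state is a dict: "t": time; "joint_pos": joint angles; "joint_velocities": joint speeds; "tau": joint torques, N m; "tcp_pos": TCP position; "tcp_rot": TCP orientation; "ft_force": force on the tool from outside, world axes, zero at the start; "ft_torque": the same for the moment, N m; "width": finger opening in mm; "grasp_force": force on a finger pad.
Only numpy, scipy, OpenCV 4.12 (cv2) and the standard library are available. Lean on these libraries where they do the work, as an engineer would, in place of code of your own. Each camera call takes 0.05 s, during which the arm holds its last target. There are 200 camera calls.

## Working session

There is one attempt and no reset: what is moved stays moved. The work goes in short steps, Python scripts to look and compute and a tool call to move; the robot and the scene stay as the last step left them, time stands still between calls to the robot, and variables do not carry over. Pictures are saved under pics/ and viewed, at most 10 in all, crops included, and the job is handed in when it is done.

Besides the shell and the picture viewer there is one more tool, called after "Call:" as name([rows], argument=value, ...), one row to a line, values as JSON. play_rows: Moves the arm, as the interface text tells. Its arguments: {"type":"object","properties":{"moves":{"type":"array","items":{"type":"array","items":{"type":"number"}}},"newtons":{"type":"number"}},"required":["moves"]}

```bash
ls; mkdir -p pics; cat > h.py <<'E'
from rig import telemetry, cams, workorder, look_for, regions_of, place_of, env
import numpy as np, cv2
np.set_printoptions(precision=2,suppress=True)
def shot(c,f=None):
    M=cams.camera_model(c); im=cams.camera(c)
    if f: cv2.imwrite(f,im[:,:,::-1])
    return im,M
def w(M,p): 
    return (np.linalg.inv(np.array(M["world_to_cam"]))@np.r_[p,1])[:3]
def px(M,P):
    q=(np.array(M["world_to_cam"])@np.r_[P,1])[:3]; s=np.array([q[0],-q[1]])/-q[2]; s=s*(1+M["k1"]*(s@s)); return np.array([M["fx"]*s[0]+M["cx"],M["fy"]*s[1]+M["cy"]])
def ray(M,uv,z):
    s=np.array([(uv[0]-M["cx"])/M["fx"],(uv[1]-M["cy"])/M["fy"]]); u=s.copy()
    for _ in range(20): u=s/(1+M["k1"]*(u@u))
    T=np.linalg.inv(np.array(M["world_to_cam"])); d=T[:3,:3]@np.array([u[0],-u[1],-1]); o=T[:3,3]
    return o+d*(z-o[2])/d[2]
E
python3 - <<'E'
from h import *
print(env.grip_depth, telemetry.observe())
for c in ["scene","top"]:
    im,M=shot(c,f"pics/{c}0.png")
    print(c,w(M,[0,0,0]))
    for t in ["gauge","head","rails","stop","wing_grip","block","block_rear","block_front","block_bore","gum_pot","ring_plate","driver","spare","mug"]:
        print(t,[(round(d["p"],2),w(M,d["position"]),px(M,w(M,d["position"])).astype(int)) for d in place_of(c,t)[:3]])
E
```

```text
pics
18.700000000000003 {'t': 0.0, 'joint_pos': array([-1.44,  0.31,  1.5 , -0.  ,  1.33, -0.22]), 'joint_velocities': array([-0.,  0.,  0.,  0., -0.,  0.]), 'tau': array([ -0.  , -41.23, -25.97,  -0.  ,   0.  ,  -0.  ]), 'tcp_pos': array([ 183.81, -491.49,  230.73]), 'tcp_rot': array([[ 0.94,  0.35, -0.  ],
       [ 0.35, -0.94,  0.  ],
       [ 0.  , -0.  , -1.  ]]), 'ft_force': array([-0.49,  1.04, -0.24]), 'ft_torque': array([ 0.03, -0.02, -0.04]), 'grasp_force': 0.0, 'width': 85.68479254010782}
scene [1492.55  490.64  934.38]
gauge [(0.76, array([513.09, 118.58,   0.6 ]), array([342, 305])), (0.23, array([538.09,  -0.13,   9.86]), array([298, 295]))]
head [(0.9, array([512.81, 116.9 , 107.74]), array([344, 273])), (0.74, array([339.69, 451.72,  -1.3 ]), array([481, 304])), (0.35, array([502.86, 153.7 ,  26.4 ]), array([357, 300]))]
rails [(0.97, array([541.46,   8.26,  13.07]), array([300, 296]))]
stop [(0.71, array([505.97, 154.71,  27.34]), array([357, 300]))]
wing_grip [(0.81, array([511.88, 117.73, 202.29]), array([346, 242]))]
block [(0.87, array([ 169.11, -328.05,    0.8 ]
[... 2128 characters left out ...]
rray([ 620.6 , -240.54,   50.38]), array([410, 189])), (0.79, array([533.66,  32.36,  63.31]), array([305, 219])), (0.64, array([313.44, 182.64,  50.98]), array([245, 305]))]
gum_pot [(0.67, array([609.09, 154.14,   6.1 ]), array([260, 196])), (0.38, array([ 365.7 , -463.2 ,    0.07]), array([489, 288]))]
ring_plate [(0.8, array([460.62, -41.48,   4.92]), array([333, 251])), (0.64, array([343.85, 449.91,   0.16]), array([148, 293]))]
driver [(0.72, array([656.46, -28.38,  -2.65]), array([328, 180])), (0.32, array([346.69, 453.92,  -0.2 ]), array([146, 292]))]
spare [(0.84, array([344.84, 452.83,   0.76]), array([146, 293]))]
mug [(0.79, array([ 607.18, -434.07,    1.35]), array([476, 200]))]
```

```bash
python3 - <<'E'
import cv2
a=cv2.imread("pics/scene0.png");b=cv2.imread("pics/top0.png")
c=cv2.resize(a[210:350,220:400],(720,560),interpolation=cv2.INTER_CUBIC);cv2.imwrite("pics/crop.png",c)
E
```

```text
(no output)
```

View pics/top0.png

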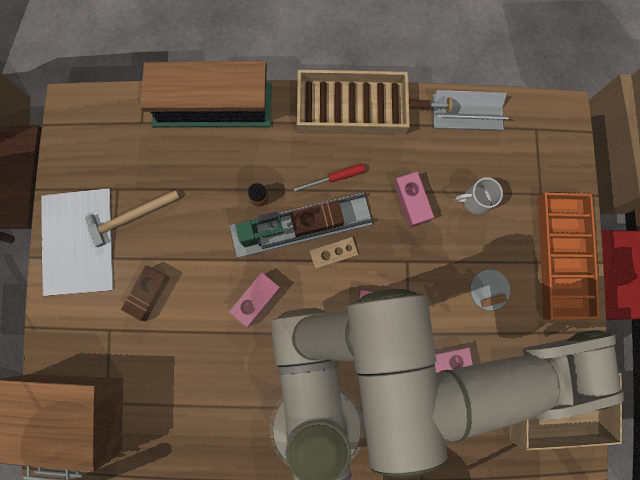

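View pics/crop.png

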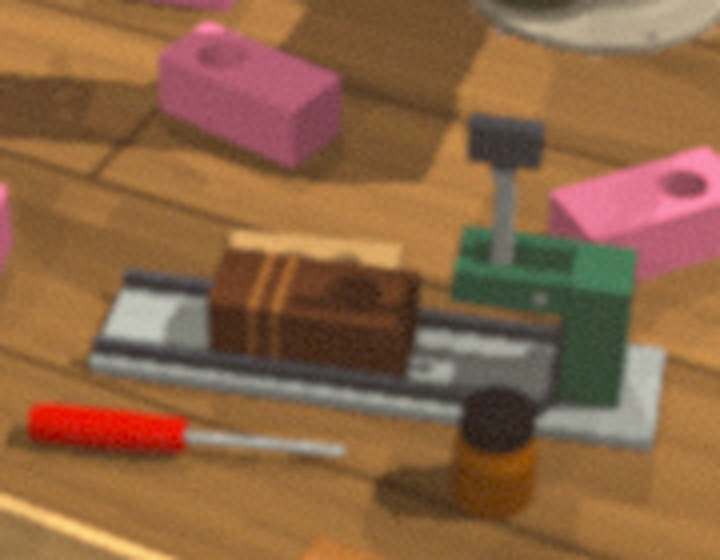

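The top view shows the candidates: the dark banded block on the gauge bed (318,217), the dark spare off the gauge (147,292), and pink look-alikes at (414,198), (254,300), (453,358) and (370,297). I choose (318,217). The crop confirms it lies between the rails, with open bed behind it and the wing above the head.

Call:
play_rows([
  [1, 0, 0, 0, 0, 0, -7],
  [1, 0, 0, 0, 0, 0, -7],
  [1, 0, 0, 0, 0, 0, -7],
  [1, 0, 0, 0, 0, 0, -7],
  [1, 0, 0, 0, 0, 0, -7],
  [1, 0, 0, 0, 0, 0, -7],
  [1, 0, 0, 0, 0, 0, -7],
  [1, 0, 0, 0, 0, 0, -7],
  [1, 0, 0, 0, 0, 0, -7],
  [1, 0, 0, 0, 0, 0, -7],
])

```text
t: 2.33
tcp_pos: [183.9, -491.8, 231.3]
tcp_rot: [[-0.015, 1.0, -0.0], [1.0, 0.015, -0.0], [0.0, -0.0, -1.0]]
ft_force: [0.4, -0.6, 0.4]
width: -0.1
grasp_force: 0.0
```

```bash
cat >> h.py <<'E'
O=np.array([513.7,119.3]); G=np.array([-.230,.973])
def to(g=None,P=None,ang=np.arctan2(.973,-.230)):
    s=telemetry.observe(); R=np.array(s["tcp_rot"]); p=np.array(s["tcp_pos"])
    if g is not None: P=np.r_[O+G*g[0]+np.array([-G[1],G[0]])*g[1],g[2]]
    X=np.array([np.cos(ang),np.sin(ang),0]); Z=np.array([0,0,-1.]); T=np.c_[X,np.cross(Z,X),Z]
    import cv2
    d=P-p; gx=G@(p[:2]-O); gy=np.array([-G[1],G[0]])@(p[:2]-O)
    print("t",s["t"],"tcp",p,"gauge",gx,gy,"F",s["ft_force"],"w",s["width"],"j",s["joint_pos"]); print("shift mm tool",R.T@d,"rotvec deg",np.degrees(cv2.Rodrigues(R.T@T)[0].ravel()),"shift in target axes",T.T@d)
E
python3 -c "
from h import *
to(g=(-225,0,150))"
```

```text
t 2.3333 tcp [ 183.86 -491.76  231.29] gauge -518.7025471492334 461.4808138756756 F [ 0.39 -0.55  0.38] w -0.10316126808348172 j [-1.44  0.31  1.5  -0.    1.33 -1.45]
shift mm tool [386.45 387.36  81.28] rotvec deg [ -0.    -0.   -12.45] shift in target axes [293.84 461.57  81.29]
```

Call:
play_rows([
  [1, 0, 0, 0, 0, 0, -6.2],
  [1, 0, 0, 0, 0, 0, -6.2],
  [1, 0.02, 0.031, 0, 0, 0, 0],
  [1, 0.02, 0.031, 0, 0, 0, 0],
  [1, 0.02, 0.031, 0, 0, 0, 0],
  [1, 0.02, 0.031, 0, 0, 0, 0],
  [1, 0.02, 0.031, 0, 0, 0, 0],
  [1, 0.02, 0.031, 0, 0, 0, 0],
  [1, 0.02, 0.031, 0, 0, 0, 0],
  [1, 0.02, 0.031, 0, 0, 0, 0],
])

```text
t: 3.17
tcp_pos: [390.9, -278.9, 231.5]
tcp_rot: [[-0.223, 0.975, 0.0], [0.975, 0.223, -0.0], [-0.0, 0.0, -1.0]]
ft_force: [0.2, -1.0, -0.1]
width: -0.1
grasp_force: 0.0
```

Call:
play_rows([
  [1, 0.02, 0.031, 0, 0, 0, 0],
  [1, 0.02, 0.031, 0, 0, 0, 0],
  [1, 0.02, 0.031, 0, 0, 0, 0],
  [1, 0.02, 0.031, 0, 0, 0, 0],
  [1, 0.02, 0.031, 0, 0, 0, 0],
  [1, 0, 0, 0, 0, 0, 0],
])

```text
t: 3.67
tcp_pos: [521.4, -144.1, 231.1]
tcp_rot: [[-0.228, 0.974, 0.001], [0.974, 0.228, 0.001], [0.001, 0.001, -1.0]]
ft_force: [0.4, 0.9, -0.5]
width: 0.3
grasp_force: 0.0
```

```bash
python3 -c "
from h import *
to(g=(-225,0,150))
im,M=shot('wrist','pics/w1.png')
for t in ['rails','block_rear','block_bore','head','wing_grip','stop']:
    print(t,[(round(d['p'],2),w(M,d['position']),px(M,w(M,d['position'])).astype(int)) for d in place_of('wrist',t)[:2]])
"
```

```text
t 3.6667 tcp [ 521.44 -144.1   231.06] gauge -258.06693980929896 53.04624793065469 F [ 0.37  0.86 -0.5 ] w 0.2958511566643168 j [-0.49  0.35  1.45  0.    1.34 -0.72]
shift mm tool [33.19 52.89 81.16] rotvec deg [ 0.07 -0.05 -0.12] shift in target axes [33.16 53.06 81.06]
rails []
block_rear [(0.83, array([ 333.09, -100.13,   23.28]), array([114, 101])), (0.82, array([555.22, -58.53,  35.25]), array([387, 115]))]
block_bore [(0.86, array([ 624.7 , -244.68,   46.89]), array([406, 335])), (0.85, array([ 315.76, -190.99,   46.71]), array([ 71, 207]))]
head []
wing_grip []
stop []
```

View pics/w1.png

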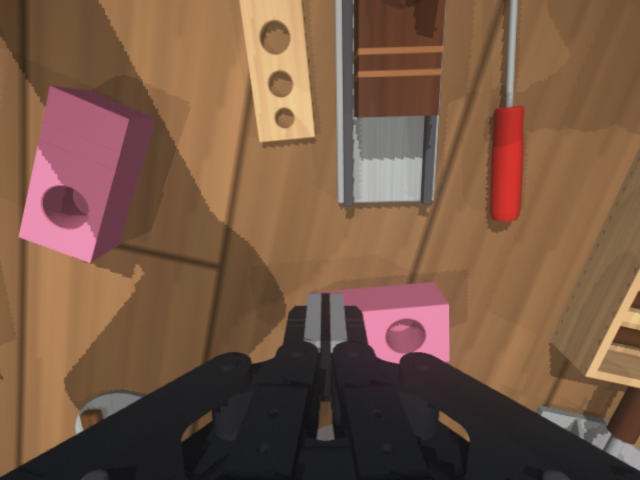

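The wrist view shows the block's rear edge at row 115, columns 355–440. The bed's open end is at row 203, between columns 337 and 435, and is aligned with the tool's x.

```bash
python3 -c "
from h import *
M=cams.camera_model('wrist')
for uv,z in [((354,203),24),((424,203),24),((338,204),12),((435,202),12),((356,117),62),((440,115),62)]:
    P=ray(M,uv,z); d=P[:2]-O; print(uv,P,G@d,-G[1]*d[0]+G[0]*d[1])
"
```

```text
(354, 203) [ 545.   -143.08   24.  ] -262.4917296962509 29.893589975821385
(424, 203) [ 606.58 -129.17   24.  ] -263.126678538642 -33.21917389961673
(338, 204) [ 532.11 -149.65   12.  ] -265.9258942931657 43.95085255088219
(435, 202) [ 619.85 -127.89   12.  ] -264.92980493718875 -46.42790192620327
(356, 117) [525.76 -71.25  62.  ] -188.1771013906059 32.09254879120731
(440, 115) [586.96 -56.08  62.  ] -187.49114041853352 -30.94803526166624
```

Call:
play_rows([
  [1, 0.015, 0.027, 0, 0, 0, -0.1],
  [1, 0.015, 0.027, 0, 0, 0, 0],
  [1, 0, 0, 0.038, 0, 0, 0],
  [1, 0, 0, 0.038, 0, 0, 0],
  [1, 0, 0, 0.038, 0, 0, 0],
  [1, 0, 0, 0.038, 0, 0, 0],
  [1, 0, 0, 0.02, 0, 0, 0],
  [1, 0, 0, 0, 0, 0, 0],
])

```text
t: 4.68
tcp_pos: [561.9, -106.9, 55.1]
tcp_rot: [[-0.224, 0.975, -0.008], [0.975, 0.224, 0.003], [0.005, -0.007, -1.0]]
ft_force: [-0.4, -0.2, 0.5]
width: 0.1
grasp_force: 0.0
```

```bash
python3 -c "
from h import *
to(g=(-105,-1,36))"
```

```text
t 4.6833 tcp [ 561.9  -106.88   55.06] gauge -231.15668245795837 5.122744271701872 F [-0.44 -0.15  0.48] w 0.056383913152187784 j [-0.39  0.61  1.54 -0.    1.   -0.62]
shift mm tool [126.17   5.43  19.61] rotvec deg [-0.38 -0.27 -0.38] shift in target axes [126.22   6.12  19.06]
```

Call:
play_rows([
  [1, 0, 0.0054, 0.0196, -0.4, -0.3, -0.4],
  [1, 0, 0, 0, 0, 0, 0],
  [1, 0.01, 0, 0, 0, 0, 0],
  [1, 0.01, 0, 0, 0, 0, 0],
  [1, 0.007, 0, 0, 0, 0, 0],
  [1, 0.007, 0, 0, 0, 0, 0],
  [1, 0.007, 0, 0, 0, 0, 0],
  [1, 0.007, 0, 0, 0, 0, 0],
  [1, 0.007, 0, 0, 0, 0, 0],
  [1, 0.007, 0, 0, 0, 0, 0],
])

```text
t: 5.52
tcp_pos: [556.3, -45.8, 40.5]
tcp_rot: [[-0.232, 0.973, 0.011], [0.973, 0.232, -0.005], [-0.008, 0.009, -1.0]]
ft_force: [1.8, -4.8, 4.9]
width: 0.2
grasp_force: 3.1
```

```bash
python3 -c "
from h import *
to(g=(-105,-1,36))"
```

```text
t 5.5167 tcp [556.3  -45.77  40.49] gauge -170.40845467416835 -3.481770792564986 F [ 1.78 -4.8   4.88] w 0.23766641804182956 j [-0.29  0.6   1.61 -0.    0.92 -0.52]
shift mm tool [65.5  -2.4   3.96] rotvec deg [0.54 0.45 0.11] shift in target axes [65.46 -2.48  4.49]
```

Call:
play_rows([
  [1, 0.006, -0.001, 0.002, 0.2, 0.2, 0],
  [1, 0.006, -0.001, 0.002, 0.2, 0.2, 0],
  [1, 0.006, 0, 0, 0, 0, 0],
  [1, 0.006, 0, 0, 0, 0, 0],
  [1, 0.006, 0, 0, 0, 0, 0],
  [1, 0.006, 0, 0, 0, 0, 0],
  [1, 0.006, 0, 0, 0, 0, 0],
  [1, 0.005, 0, 0, 0, 0, 0],
  [1, 0.004, 0, 0, 0, 0, 0],
])

```text
t: 6.27
tcp_pos: [541.9, 4.0, 35.8]
tcp_rot: [[-0.232, 0.973, 0.001], [0.973, 0.232, 0.001], [0.001, 0.001, -1.0]]
ft_force: [1.0, -5.1, 4.2]
width: 0.1
grasp_force: 2.7
```

```bash
python3 -c "
from h import *
to(g=(-105,-1,36))"
```

```text
t 6.2667 tcp [541.9    4.02  35.83] gauge -118.65086076395387 -0.9263536995193858 F [ 0.95 -5.06  4.15] w 0.050925313671920894 j [-0.21  0.58  1.66  0.    0.9  -0.44]
shift mm tool [13.69  0.1  -0.16] rotvec deg [ 0.05 -0.05  0.12] shift in target axes [13.69  0.07 -0.17]
```

Call:
play_rows([
  [1, 0.003, 0, 0, 0, 0, 0],
  [1, 0.003, 0, 0, 0, 0, 0],
  [1, 0.002, 0, 0, 0, 0, 0],
  [1, 0.001, 0, 0, 0, 0, 0],
])

```text
t: 6.6
tcp_pos: [539.8, 12.6, 35.8]
tcp_rot: [[-0.232, 0.973, 0.001], [0.973, 0.232, 0.001], [0.001, 0.001, -1.0]]
ft_force: [1.2, -4.9, 3.4]
width: -0.2
grasp_force: 2.7
```

Call:
play_rows([
  [1, 0.001, 0, 0, 0, 0, 0],
  [1, 0.001, 0, 0, 0, 0, 0],
])

```text
t: 6.77
tcp_pos: [539.4, 14.4, 35.8]
tcp_rot: [[-0.232, 0.973, 0.001], [0.973, 0.232, 0.001], [0.001, 0.001, -1.0]]
ft_force: [0.9, -5.4, 4.4]
width: 0.1
grasp_force: 2.8
```

Call:
play_rows([
  [1, 0.001, 0, 0, 0, 0, 0],
  [1, 0.001, 0, 0, 0, 0, 0],
])

```text
t: 6.93
tcp_pos: [539.0, 16.3, 35.8]
tcp_rot: [[-0.232, 0.973, 0.001], [0.973, 0.232, 0.001], [0.001, 0.001, -1.0]]
ft_force: [1.9, -5.8, 3.6]
width: -0.2
grasp_force: 2.8
```

Call:
play_rows([
  [1, 0.001, 0, 0, 0, 0, 0],
  [1, 0.001, 0, 0, 0, 0, 0],
])

```text
t: 7.1
tcp_pos: [538.5, 18.2, 35.8]
tcp_rot: [[-0.232, 0.973, 0.001], [0.973, 0.232, 0.001], [0.001, 0.001, -1.0]]
ft_force: [1.6, -4.9, 4.0]
width: -0.4
grasp_force: 2.8
```

Call:
play_rows([
  [1, 0.001, 0, 0, 0, 0, 0],
  [1, 0.001, 0, 0, 0, 0, 0],
])

```text
t: 7.27
tcp_pos: [538.0, 20.2, 35.8]
tcp_rot: [[-0.232, 0.973, 0.001], [0.973, 0.232, 0.001], [0.001, 0.001, -1.0]]
ft_force: [0.6, -5.5, 4.0]
width: 0.0
grasp_force: 2.8
```

Call:
play_rows([
  [1, 0.001, 0, 0, 0, 0, 0],
])

```text
t: 7.35
tcp_pos: [537.8, 21.1, 35.8]
tcp_rot: [[-0.232, 0.973, 0.001], [0.973, 0.232, 0.001], [0.001, 0.001, -1.0]]
ft_force: [1.6, -5.1, 4.7]
width: -0.0
grasp_force: 2.8
```

Call:
play_rows([
  [1, 0.001, 0, 0, 0, 0, 0],
])

```text
t: 7.43
tcp_pos: [537.8, 21.4, 35.9]
tcp_rot: [[-0.232, 0.973, 0.001], [0.973, 0.232, -0.0], [-0.001, 0.001, -1.0]]
ft_force: [1.3, -15.1, 2.3]
width: 0.1
grasp_force: 7.5
```

Call:
play_rows([
  [1, 0.0004, 0, 0, 0, 0, 0],
  [1, 0, 0, 0, 0, 0, 0],
])

```text
t: 7.6
tcp_pos: [537.8, 21.4, 35.9]
tcp_rot: [[-0.232, 0.973, 0.001], [0.973, 0.232, -0.001], [-0.001, 0.001, -1.0]]
ft_force: [1.2, -12.1, 3.0]
width: -0.4
grasp_force: 6.1
```

Call:
play_rows([
  [1, -0.006, 0, 0, 0, 0, 0],
  [1, -0.02, 0, 0, 0, 0, 0],
  [0.3, 0, 0, -0.04, 0, 0, 0],
  [0, 0, 0, -0.04, 0, 0, 0],
  [0, 0, 0, -0.04, 0, 0, 0],
  [0, 0, 0, -0.04, 0, 0, 0],
  [0, 0, 0, -0.04, 0, 0, 0],
  [0, 0, 0, -0.03, 0, 0, 0],
  [0, 0, 0, 0, 0, 0, 0],
])

```text
t: 8.35
tcp_pos: [544.7, -2.7, 271.4]
tcp_rot: [[-0.232, 0.973, 0.009], [0.973, 0.232, 0.001], [-0.001, 0.009, -1.0]]
ft_force: [0.9, 0.3, 0.4]
width: 83.3
grasp_force: 0.0
```

```bash
python3 -c "
from h import *
to(g=(0,0,230))
A=[]
for c in ['wrist','top','scene']:
  im,M=shot(c,'pics/%s2.png'%c)
  for t in ['head','wing_grip','block_rear','block_bore','stop']:
    print(c,t,[(round(d['p'],2),w(M,d['position']),px(M,w(M,d['position'])).astype(int)) for d in place_of(c,t)[:2]])
"
```

```text
t 8.35 tcp [544.67  -2.7  271.39] gauge -125.83385204404044 -2.0759001041672063 F [0.86 0.29 0.43] w 83.26783348031694 j [-0.22  0.33  1.37  0.    1.43 -0.46]
shift mm tool [125.92  -2.13  41.19] rotvec deg [0.51 0.08 0.14] shift in target axes [125.86  -2.08  41.39]
wrist head [(0.96, array([511.89, 122.54, 111.73]), array([316,  32]))]
wrist wing_grip [(0.94, array([514.89, 122.08, 201.21]), array([321,  -2]))]
wrist block_rear [(0.79, array([535.84,  31.19,  31.14]), array([320, 159])), (0.67, array([ 534.99, -276.22,   23.8 ]), array([260, 412]))]
wrist block_bore [(0.94, array([517.97, 118.72,  58.46]), array([323,  52])), (0.73, array([ 313.37, -189.04,   48.33]), array([ 58, 322]))]
wrist stop [(0.59, array([512.34, 120.33, 199.96]), array([314,   0]))]
top head [(0.97, array([516.21, 120.81, 105.65]), array([269, 223])), (0.32, array([458.92, -40.16,   1.21]), array([332, 252]))]
top wing_grip [(0.53, array([512.55, 121.38, 199.51]), array([266, 217]))]
top block_rear [(0.98, array([ 330.67, -100.83,   26.18]), array([356, 300])), (0.92, array([ 157.88, -265.03,   25.94]), array([420, 368]))]
top block_bore [(0.86, array([310.94, 178.22,  51.09]), array([247, 306])), (0.73, array([ 314.33, -190.42,   51.68]), array([392, 306]))]
top stop [(0.76, array([503.97, 157.31,  27.92]), array([257, 233]))]
scene head [(0.66, array([511.83, 118.68, 111.6 ]), array([344, 272]))]
scene wing_grip [(0.79, array([512.04, 120.33, 202.98]), array([347, 242]))]
scene block_rear [(0.81, array([ 328.14, -104.68,   28.11]), array([298, 239])), (0.8, array([380.28, 118.07,  26.55]), array([361, 270]))]
scene block_bore [(0.95, array([309.52, 171.66,  53.76]), array([389, 254])), (0.74, array([514.72, 115.07,  57.8 ]), array([342, 289]))]
scene stop [(0.97, array([504.21, 153.98,  27.95]), array([357, 300]))]
```

View pics/wrist2.png

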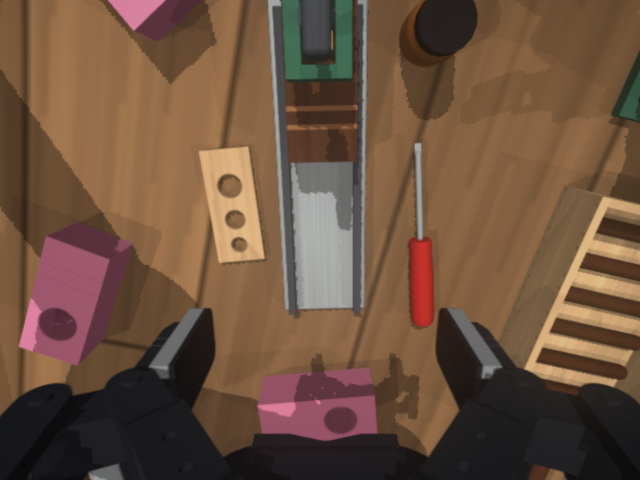

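The wrist view shows the block's rear edge at row 160, with its front up under the head. The wing's dark bar is at the top, columns 300–335, parallel to the bed.

Call:
play_rows([
  [0, 0.02, -0.001, 0, 0.5, 0.1, 0.1],
  [0, 0.02, -0.001, 0, 0, 0, 0],
  [0, 0.02, 0, 0, 0, 0, 0],
  [0, 0, 0, 0, 0, 0, 0],
  [0, 0, 0, 0, 0, 0, 0],
])

```text
t: 9.67
tcp_pos: [527.5, 55.2, 265.7]
tcp_rot: [[-0.231, 0.973, -0.009], [0.973, 0.231, 0.001], [0.003, -0.008, -1.0]]
ft_force: [0.8, -0.3, -0.0]
width: 84.9
grasp_force: 0.0
```

```bash
python3 -c "
from h import *
to(g=(0,0,179.3))
im,M=shot('wrist','pics/wrist3.png')
for t in ['head','wing_grip']:
    print(t,[(round(d['p'],2),w(M,d['position']),px(M,w(M,d['position'])).astype(int)) for d in place_of('wrist',t)[:2]])
for d in regions_of('wrist','wing_grip')[:1]:
    r=d['region'].astype('uint8'); ys,xs=np.nonzero(r); print(d['p'],xs.min(),xs.max(),ys.min(),ys.max())
    for y in range(ys.min(),ys.max(),6): q=xs[ys==y]; print(y,q.min(),q.max(),end=' | ')
"
```

```text
t 9.6667 tcp [527.48  55.22 265.72] gauge -65.51848050651027 1.3326795693423252 F [ 0.83 -0.3  -0.03] w 84.92775162414813 j [-0.12  0.31  1.42  0.    1.43 -0.35]
shift mm tool [65.26  2.16 86.61] rotvec deg [-0.48 -0.18  0.09] shift in target axes [65.53  1.33 86.42]
head [(0.64, array([511.92, 120.43, 108.33]), array([324, 128]))]
wing_grip [(0.78, array([513.41, 120.34, 195.96]), array([326, 134]))]
0.57 308 343 88 185
88 316 327 | 94 311 338 | 100 311 338 | 106 311 339 | 112 311 339 | 118 311 339 | 124 311 340 | 130 309 343 | 136 309 343 | 142 310 342 | 148 311 340 | 154 312 339 | 160 313 339 | 166 312 339 | 172 313 339 | 178 313 339 | 184 318 335 |
```

View pics/wrist3.png

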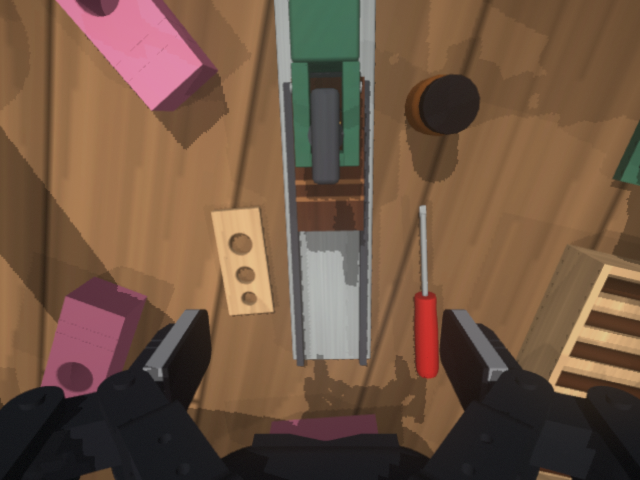

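The wing bar's top spans columns 312–339 and rows 88–184, centred at (325.5,136) and within 1° of the tool's x.

```bash
python3 -c "
from h import *
M=cams.camera_model('wrist')
for uv in [(325.5,136),(324.5,91),(326.2,181),(312,136),(339,136)]:
  P=ray(M,uv,210); print(P, G@(P[:2]-O), np.array([-G[1],G[0]])@(P[:2]-O))
P=ray(M,(325.5,136),210)
to(P=np.r_[P[:2],179.3])
"
```

```text
[513.46 118.99 210.  ] -0.242499969022969 0.3078260560899104
[508.32 138.75 210.  ] 20.16274977807782 0.7576132077374031
[518.81  97.78 210.  ] -22.113714773213818 -0.022558899624798626
[507.07 117.49 210.  ] -0.2375439294376 6.867997444370617
[519.84 120.49 210.  ] -0.250334953313825 -6.248982834765231
t 9.8667 tcp [527.73  54.   265.5 ] gauge -66.75993295156118 1.3645354559840024 F [-0.36 -0.52 -0.53] w 84.91137788611611 j [-0.12  0.31  1.42  0.    1.43 -0.35]
shift mm tool [66.24  1.76 86.41] rotvec deg [-0.51 -0.19 -0.05] shift in target axes [66.53  1.06 86.2 ]
```

Call:
play_rows([
  [0, 0.022, 0.0003, 0, -0.5, -0.2, 0],
  [0, 0.022, 0.0003, 0, 0, 0, 0],
  [0, 0.0225, 0.0004, 0, 0, 0, 0],
  [0, 0, 0, 0, 0, 0, 0],
  [0, 0, 0, 0, 0, 0, 0],
])

```text
t: 10.28
tcp_pos: [513.3, 119.8, 265.6]
tcp_rot: [[-0.231, 0.973, 0.0], [0.973, 0.231, -0.0], [-0.0, 0.0, -1.0]]
ft_force: [0.4, -0.1, -0.8]
width: 85.8
grasp_force: 0.0
```

```bash
python3 -c "
from h import *
to(g=(-.2,.3,179.3))"
```

```text
t 10.2833 tcp [513.26 119.78 265.64] gauge 0.5665487255662535 0.3224165105402651 F [ 0.43 -0.07 -0.77] w 85.78840357644104 j [ 0.01  0.29  1.43 -0.    1.41 -0.23]
shift mm tool [-0.74  0.02 86.34] rotvec deg [0.   0.01 0.05] shift in target axes [-0.77  0.02 86.34]
```

Call:
play_rows([
  [0, -0.0007, 0, 0.025, 0, 0, 0],
  [0, 0, 0, 0.025, 0, 0, 0],
  [0, 0, 0, 0.025, 0, 0, 0],
  [0, 0, 0, 0.011, 0, 0, 0],
  [0, 0, 0, 0, 0, 0, 0],
  [0.4, 0, 0, 0, 0, 0, 0],
  [0.6, 0, 0, 0, 0, 0, 0],
  [0.75, 0, 0, 0, 0, 0, 0],
], newtons=50)

```text
t: 10.95
tcp_pos: [514.0, 118.7, 180.8]
tcp_rot: [[-0.23, 0.973, 0.002], [0.973, 0.23, -0.0], [-0.001, 0.002, -1.0]]
ft_force: [0.2, -0.4, -0.9]
width: 51.7
grasp_force: 0.0
```

Call:
play_rows([
  [1, 0, 0, 0, 0, 0, 0],
  [1, 0, 0, 0, 0, 0, 0],
  [1, 0, 0, 0, 0, 0, 0],
  [1, 0, 0, 0, 0, 0, 0],
  [1, 0, 0, 0, 0, 0, 0],
  [1, 0, 0, 0, 0, 0, 0],
])

```text
t: 11.45
tcp_pos: [512.4, 118.7, 179.6]
tcp_rot: [[-0.23, 0.973, -0.003], [0.973, 0.23, -0.001], [-0.0, -0.003, -1.0]]
ft_force: [-5.5, -3.1, 2.2]
width: 13.0
grasp_force: 89.0
```

```bash
python3 -c "
from h import *
to(g=(-.2,.3,179.3)); print(telemetry.observe()['grasp_force'])"
```

```text
t 11.45 tcp [512.36 118.74 179.62] gauge -0.2348249577250241 1.4326334011861754 F [-5.52 -3.12  2.17] w 13.017461583015288 j [ 0.01  0.36  1.57 -0.    1.21 -0.23]
shift mm tool [0.03 1.13 0.32] rotvec deg [-0.17  0.01  0.02] shift in target axes [0.03 1.13 0.32]
89.04601514339447
```

Call:
play_rows([
  [1, 0, 0, 0, 0, 0, 0],
  [1, 0, 0, 0, 0, 0, 0],
  [1, 0, 0, 0, 0, 0, 0],
])

```text
t: 11.7
tcp_pos: [512.3, 118.8, 179.6]
tcp_rot: [[-0.23, 0.973, -0.003], [0.973, 0.23, -0.001], [-0.0, -0.003, -1.0]]
ft_force: [-6.7, -2.8, 2.1]
width: 13.4
grasp_force: 89.0
```

Call:
play_rows([
  [1, 0, 0, 0.004, 0, 0, 0],
  [1, 0, 0, 0.005, 0, 0, 0],
  [1, 0, 0, 0.005, 0, 0, 0],
  [1, 0, 0, 0.005, 0, 0, 0],
  [1, 0, 0, 0.003, 0, 0, 0],
  [1, 0, 0, 0, 0, 0, 0],
  [1, 0, 0, 0, 0, 0, 0],
])

```text
t: 12.28
tcp_pos: [512.3, 118.7, 157.4]
tcp_rot: [[-0.23, 0.973, -0.003], [0.973, 0.23, -0.001], [-0.0, -0.003, -1.0]]
ft_force: [-5.6, -2.5, 2.3]
width: 12.8
grasp_force: 89.0
```

```bash
python3 -c "
from h import *
to(g=(-.2,.3,152)); print(telemetry.observe()['grasp_force'])"
```

```text
t 12.2833 tcp [512.31 118.74 157.39] gauge -0.22357683260347674 1.4800495897307433 F [-5.62 -2.46  2.26] w 12.768454950007214 j [ 0.01  0.39  1.6  -0.    1.16 -0.23]
shift mm tool [0.02 1.2  5.39] rotvec deg [-0.19  0.    0.02] shift in target axes [0.02 1.18 5.39]
89.00454103946686
```

Call:
play_rows([
  [1, 0, -0.001, 0.002, 0, 0, 0],
  [1, 0, 0, 0.002, 0, 0, 0],
  [1, 0, 0, 0, 0, 0, 0],
])

```text
t: 12.53
tcp_pos: [512.1, 118.7, 153.4]
tcp_rot: [[-0.23, 0.973, -0.001], [0.973, 0.23, -0.0], [-0.0, -0.001, -1.0]]
ft_force: [-3.5, -1.5, 1.7]
width: 13.1
grasp_force: 89.0
```

Call:
play_rows([
  [1, 0, 0, 0.001, 0, 0, 0],
  [1, 0, 0, 0.001, 0, 0, 0],
  [1, 0, 0, 0, 0, 0, 0],
])

```text
t: 12.78
tcp_pos: [512.1, 118.7, 151.4]
tcp_rot: [[-0.23, 0.973, -0.001], [0.973, 0.23, -0.0], [-0.0, -0.001, -1.0]]
ft_force: [-4.6, -1.8, 2.8]
width: 12.9
grasp_force: 89.0
```

Call:
play_rows([
  [1, 0, 0, 0.001, 0, 0, 0],
  [1, 0, 0, 0, 0, 0, 0],
])

```text
t: 12.95
tcp_pos: [512.2, 118.7, 150.4]
tcp_rot: [[-0.23, 0.973, -0.001], [0.973, 0.23, -0.0], [-0.0, -0.001, -1.0]]
ft_force: [-4.1, -2.7, 1.9]
width: 13.3
grasp_force: 89.1
```

Call:
play_rows([
  [1, 0, 0, 0.001, 0, 0, 0],
  [1, 0, 0, 0, 0, 0, 0],
])

```text
t: 13.12
tcp_pos: [512.2, 118.7, 149.6]
tcp_rot: [[-0.23, 0.973, -0.001], [0.973, 0.23, -0.0], [-0.0, -0.001, -1.0]]
ft_force: [-5.1, -2.8, 4.0]
width: 13.1
grasp_force: 89.3
```

Call:
play_rows([
  [1, 0, 0, 0.001, 0, 0, 0],
  [1, 0, 0, 0, 0, 0, 0],
])

```text
t: 13.28
tcp_pos: [512.2, 118.7, 148.8]
tcp_rot: [[-0.23, 0.973, -0.0], [0.973, 0.23, -0.0], [-0.0, -0.0, -1.0]]
ft_force: [-5.2, -2.9, 5.3]
width: 13.2
grasp_force: 89.6
```

Call:
play_rows([
  [1, 0, 0, 0, 0, 0, 0],
])

```text
t: 13.37
tcp_pos: [512.3, 118.7, 148.9]
tcp_rot: [[-0.23, 0.973, -0.0], [0.973, 0.23, -0.0], [-0.0, -0.0, -1.0]]
ft_force: [-6.0, -2.2, 5.7]
width: 13.0
grasp_force: 89.6
```

Call:
play_rows([
  [1, 0, 0, 0, 0, 0, 0],
])

```text
t: 13.45
tcp_pos: [512.2, 118.7, 148.9]
tcp_rot: [[-0.23, 0.973, -0.0], [0.973, 0.23, -0.0], [-0.0, -0.0, -1.0]]
ft_force: [-5.8, -2.0, 5.1]
width: 12.9
grasp_force: 89.6
```

Call:
play_rows([
  [1, 0, 0, 0, 0, 0, 0],
])

```text
t: 13.53
tcp_pos: [512.3, 118.7, 148.9]
tcp_rot: [[-0.23, 0.973, -0.0], [0.973, 0.23, -0.0], [-0.0, -0.0, -1.0]]
ft_force: [-5.1, -2.2, 5.5]
width: 13.0
grasp_force: 89.6
```

```bash
python3 -c "
from h import *
to(g=(-.2,.3,148.8))"
```

```text
t 13.5333 tcp [512.25 118.74 148.93] gauge -0.20998064546226364 1.5357579648656647 F [-5.09 -2.22  5.5 ] w 13.018049704315045 j [ 0.    0.39  1.61 -0.    1.14 -0.23]
shift mm tool [0.01 1.24 0.13] rotvec deg [-0.02  0.01  0.01] shift in target axes [0.01 1.24 0.13]
```

Call:
play_rows([
  [1, 0, 0, 0, 0, 0, 5],
  [1, 0, 0, 0, 0, 0, 5],
  [1, 0, 0, 0, 0, 0, 5],
  [1, 0, 0, 0, 0, 0, 5],
  [1, 0, 0, 0, 0, 0, 5],
  [1, 0, 0, 0, 0, 0, 0],
])

```text
t: 14.03
tcp_pos: [512.0, 118.9, 148.9]
tcp_rot: [[0.207, 0.978, -0.001], [0.978, -0.207, -0.0], [-0.0, -0.001, -1.0]]
ft_force: [-7.5, -1.8, 5.2]
width: 13.0
grasp_force: 89.6
```

```bash
python3 -c "
from h import *
to(g=(-.2,1.5,148.9)); print(telemetry.observe()['ft_torque'])"
```

```text
t 14.0333 tcp [512.01 118.88 148.88] gauge -0.024116434056401688 1.7434618433961915 F [-7.55 -1.81  5.21] w 13.02257899739446 j [0.01 0.39 1.61 0.   1.14 0.21]
shift mm tool [-0.05  0.3  -0.02] rotvec deg [ -0.05  -0.   -25.26] shift in target axes [-0.18  0.24 -0.02]
[-0.31  1.24  0.07]
```

Call:
play_rows([
  [1, 0, -0.001, 0, 0, 0, 5],
  [1, 0, 0, 0, 0, 0, 5],
  [1, 0, 0, 0, 0, 0, 5],
  [1, 0, 0, 0, 0, 0, 5],
  [1, 0, 0, 0, 0, 0, 5],
  [1, 0, 0, 0, 0, 0, 5],
  [1, 0, 0, 0, 0, 0, 5],
  [1, 0, 0, 0, 0, 0, 5],
  [1, 0, 0, 0, 0, 0, 5],
  [1, 0, 0, 0, 0, 0, 0],
])

```text
t: 14.87
tcp_pos: [511.1, 119.4, 148.9]
tcp_rot: [[0.838, 0.546, -0.0], [0.546, -0.838, 0.0], [-0.0, -0.001, -1.0]]
ft_force: [-7.1, 0.6, 5.8]
width: 12.5
grasp_force: 89.7
```

```bash
python3 -c "
from h import *
to(g=(-.2,1.5,148.9)); print(telemetry.observe()['ft_torque'])"
```

```text
t 14.8667 tcp [511.09 119.39 148.93] gauge 0.6904600925611077 2.5146507062203365 F [-7.06  0.62  5.85] w 12.544764822525448 j [0.01 0.39 1.61 0.   1.14 1.  ]
shift mm tool [0.65 1.18 0.03] rotvec deg [ -0.03  -0.01 -70.23] shift in target axes [-0.89  1.02  0.03]
[-0.15  1.02  0.09]
```

Call:
play_rows([
  [1, -0.001, 0, 0, 0, 0, 3],
  [1, 0, 0, 0, 0, 0, 3],
  [1, 0, 0, 0, 0, 0, 2],
  [1, 0, 0, 0, 0, 0, 0],
])

```text
t: 15.2
tcp_pos: [510.8, 119.2, 149.0]
tcp_rot: [[0.904, 0.427, 0.001], [0.427, -0.904, 0.001], [0.002, -0.001, -1.0]]
ft_force: [-4.6, 3.7, 4.6]
width: 12.9
grasp_force: 89.5
```

```bash
python3 -c "
from h import *
to(g=(-.2,1.5,148.9)); print(telemetry.observe()['ft_torque'])"
```

```text
t 15.2 tcp [510.83 119.16 149.01] gauge 0.5241042805131814 2.8211198643193813 F [-4.57  3.71  4.58] w 12.86655349483519 j [0.01 0.39 1.62 0.   1.13 1.13]
shift mm tool [1.14 0.98 0.11] rotvec deg [  0.04  -0.1  -78.05] shift in target axes [-0.72  1.32  0.11]
[0.49 0.52 0.13]
```

Call:
play_rows([
  [1, 0, 0, 0, 0, 0, 2],
  [1, 0, 0, 0, 0, 0, 0],
])

```text
t: 15.37
tcp_pos: [510.7, 119.1, 149.1]
tcp_rot: [[0.918, 0.397, 0.001], [0.397, -0.918, 0.0], [0.001, -0.0, -1.0]]
ft_force: [-5.0, 3.7, 6.2]
width: 12.8
grasp_force: 88.3
```

```bash
python3 -c "
from h import *
to(g=(-.2,1.5,148.9)); print(telemetry.observe()['ft_torque'])"
```

```text
t 15.3667 tcp [510.71 119.06 149.08] gauge 0.44912189599183416 2.963393047361968 F [-5.    3.74  6.21] w 12.80864654010552 j [0.01 0.39 1.62 0.   1.14 1.17]
shift mm tool [1.33 0.9  0.18] rotvec deg [  0.04  -0.05 -79.91] shift in target axes [-0.65  1.46  0.18]
[0.16 0.65 0.77]
```

Call:
play_rows([
  [1, 0, 0, 0, 0, 0, 0.5],
  [1, 0, 0, 0, 0, 0, 0],
  [1, 0, 0, 0, 0, 0, -1],
  [1, 0, 0, 0, 0, 0, 0],
  [0.7, 0, 0, 0, 0, 0, 0],
  [0.6, 0, 0, 0, 0, 0, 0],
  [0.3, 0, 0, 0, 0, 0, 0],
  [0, 0, 0, 0, 0, 0, 0],
  [0, 0, 0, 0, 0, 0, 0],
  [0, 0, 0, 0, 0, 0, 0],
])

```text
t: 16.2
tcp_pos: [510.6, 118.4, 148.5]
tcp_rot: [[0.915, 0.404, 0.0], [0.404, -0.915, -0.0], [0.0, 0.0, -1.0]]
ft_force: [-0.4, 0.1, 0.6]
width: 80.9
grasp_force: 0.0
```

Call:
play_rows([
  [0, 0, 0, -0.01, 0, 0, 0],
  [0, 0, 0, -0.03, 0, 0, 0],
  [0, 0, 0, -0.04, 0, 0, 0],
  [0, 0, 0, -0.04, 0, 0, 0],
  [0, 0, 0, -0.03, 0, 0, 0],
  [0, 0.02, -0.03, 0, 0, 0, 0],
  [0, 0.02, -0.03, 0, 0, 0, 0],
  [0, 0.02, -0.03, 0, 0, 0, 0],
  [0, 0, 0, 0, 0, 0, 0],
  [0, 0, 0, 0, 0, 0, 0],
])

```text
t: 17.03
tcp_pos: [528.9, 226.3, 298.9]
tcp_rot: [[0.914, 0.406, 0.0], [0.406, -0.914, -0.0], [0.0, 0.0, -1.0]]
ft_force: [0.4, -0.6, 0.6]
width: 85.3
grasp_force: 0.0
```

```bash
python3 -c "
from h import *
to(g=(-.2,1.5,148.9))
ims=[]
for c in ['scene','top','wrist']:
  im,M=shot(c)
  for d in place_of(c,'wing_grip')[:1]: print(c,d['p'],w(M,d['position']))
  u=px(M,[513.7,119.3,100 if c=='wrist' else 60]).astype(int); print(u)
  h,v=(60,60) if c!='wrist' else (140,140)
  x0=min(max(u[0]-h,0),640-2*h);y0=min(max(u[1]-v,0),480-2*v)
  ims.append(cv2.resize(im[y0:y0+2*v,x0:x0+2*h,::-1],(266,266)) if c!='scene' else cv2.resize(im[y0:y0+2*v,x0:x0+2*h,::-1],(266,266),interpolation=cv2.INTER_CUBIC))
cv2.imwrite('pics/fin.png',np.hstack(ims))
"
```

```text
t 17.0333 tcp [528.95 226.29 298.87] gauge 100.59123673182151 -39.441074632911274 F [ 0.45 -0.64  0.57] w 85.25573293516764 j [ 0.2   0.39  1.21 -0.    1.54  1.35]
shift mm tool [-58.87  91.49 149.98] rotvec deg [  0.01   0.   -79.35] shift in target axes [-100.81  -40.95  149.97]
scene 0.47 [514.64 120.25 170.19]
[343 288]
[271 227]
wrist 0.83 [515.39 117.88 168.66]
[421 266]
```

View pics/fin.png

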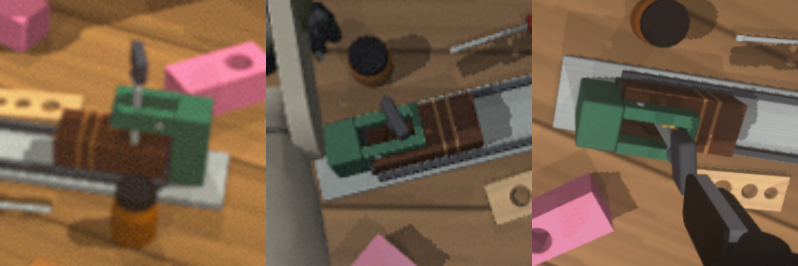

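The crops show the block under the head, with the wing free, lowered and turned nearly across the bed. One closer look will check the final wing angle.

Call:
play_rows([
  [0, -0.028, 0.018, 0, 0, 0, 0],
  [0, -0.028, 0.018, 0, 0, 0, 0],
  [0, -0.028, 0.018, 0, 0, 0, 0],
  [0, -0.028, 0.018, 0, 0, 0, 0],
  [0, -0.026, 0.018, 0, 0, 0, 0],
  [0, 0, 0, 0, 0, 0, 0],
  [0, 0, 0, 0, 0, 0, 0],
])

```text
t: 17.92
tcp_pos: [438.9, 85.8, 299.3]
tcp_rot: [[0.916, 0.401, 0.001], [0.401, -0.916, -0.0], [0.001, 0.001, -1.0]]
ft_force: [-0.3, 0.3, -0.6]
width: 85.5
grasp_force: 0.0
```

```bash
python3 -c "
from h import *
im,M=shot('wrist','pics/wrist5.png')
for d in place_of('wrist','wing_grip')[:1]: print(d['p'],w(M,d['position']))
for d in regions_of('wrist','wing_grip')[:1]:
    r=cv2.minAreaRect(cv2.findNonZero(d['region'].astype('uint8'))); b=cv2.boxPoints(r); print(d['p'],r)
    W=np.array([ray(M,q,180)[:2] for q in b]); print(W)
    e=[W[1]-W[0],W[2]-W[1]]; e=max(e,key=np.linalg.norm); print('bar angle',np.degrees(np.arctan2(e[1],e[0])),'gauge 103.3')
"
```

```text
0.9 [512.83 121.4  167.88]
0.94 ((323.93560791015625, 107.2703857421875), (74.24097442626953, 26.602527618408203), 84.95755004882812)
[[528.69 136.61]
 [536.38 122.3 ]
 [498.04 100.61]
 [489.84 115.7 ]]
bar angle -150.50549113839563 gauge 103.3
```

View pics/wrist5.png

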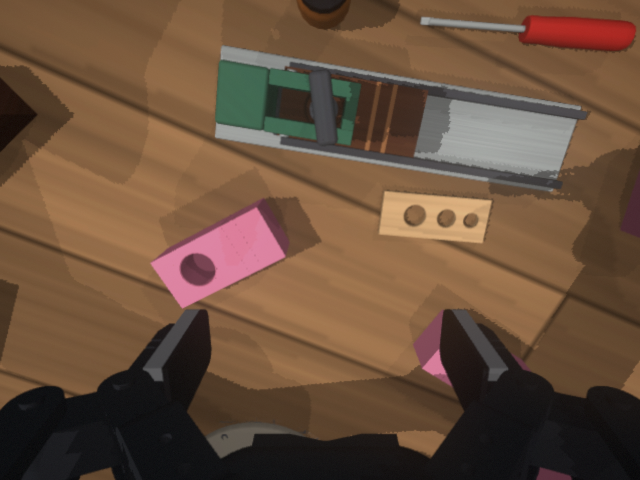

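The wing bar, centred at (324,107), reads about 74° (1.29 rad). That is the 1.4 stop less the expected 0.1 spring-back. The wing grip sits at about 168 mm, so the probe stayed down.

```bash
python3 -c "
from h import *
print(workorder.hand_in())"
```

```text
the job is handed in; nothing more can be done
None
```

I handed the job in at about 18 s: the block is home against the stop, and the probe is locked with its foot on the bore bottom at about 3 N as measured just before locking. The wing reached its stop and sprang back to about 1.29 rad, and the arm is clear.

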